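Step the selector dial on by four clicks and set it

TASK

On the grey test box, push the dial's pointer handle round with a fingertip, clockwise as seen from above, by exactly four clicks from where it stands, without running past the fourth. Then press the round button beside the dial fully down and let it come up again. Only push: do not pinch the handle, do not press the button before the dial is set, and leave the loose things round the box where they lie.

Things in the scene. Friction and masses are not known exactly. Their poses are not given: they have to be found in the camera images.
- test_box: Grey steel test box fixed to the desk, 120 (x) x 190 (y) x 60 mm high, flat aluminium top panel; origin at the centre of its underside, x to its far side, y to its left. Dial and button stand on the top panel.
- dial (a joint): Dial angle in rad, growing clockwise seen from above. Nine click positions 0.419 rad (24 deg) apart, 0 to 3.351, end stops beyond both; it starts in one of the first four. A sprung detent resists most (about 0.17 N m) at the start of each step and nothing half-way, past which the dial snaps forward by itself into the next position and stays. Nine black ticks on the panel mark them.
- dial_axis (a point): Point on the dial's upright axis at the top panel (60 mm above the desk). In the box's frame the pointer points 1.885 rad (108 degrees) clockwise of the box's x axis at joint value 0 (to the right), and swings past the robot's side to the left as the joint grows.
- dial_tip (a point): Outer end of the pointer handle, at its top: 55 mm from the dial's axis, 36 mm above the panel. The black handle is an upright bar 14 mm thick from the axis to the tip, sides 12 to 34 mm above the panel, white line along its top. Round hub 32 mm across at the axis, skirt 60 mm across and up to 10 mm high beneath.
- set_button (a joint): Travel of the push button in m: 0 up, 0.006 fully down; a spring brings it up again, fully down takes 5 N.
- set_button_top (a point): Centre of the top of the round black push button, 26 mm across, on the same panel to the right of the dial, 96 mm from its axis; its top stands 22 mm above the panel, its 42 mm round collar 12 mm; it is pressed straight down.
- fuse_1: Loose cartridge fuse 75 mm long, 25 mm thick, lying to the right of the box; leave it alone.
- fuse_2: Loose cartridge fuse 60 mm long, 21 mm thick, lying to the left of the box; leave it alone.
- fuse_3: Loose cartridge fuse 80 mm tall standing farther right; leave it alone.
- pliers_blue: Loose pliers lying to the right; leave them alone.
- pilot_red: Loose pilot lamp 57 mm tall standing far left; leave it alone.

How it is judged:
On the way, in this order (a step that is already met when the one before it is completed fails the run):
1. the dial rests four clicks clockwise of where it started (distance of dial_tip from where it was at the start of the episode between 0.0785 and 0.085 m), for 0.2 s.
2. the button is pressed fully down by the fingers (value of joint set_button above 0.0045 m and contact force between the fingers and set_button above 0.5 N), for 0.05 s.
At the end, for the whole second after the job is handed in: The dial rests in the fourth click position clockwise of its start (its tip 78.5 to 85 mm from where it was, about 5 degrees either way) and the button has been pressed down and is up again (within 1.5 mm) (all of step 1 and value of joint set_button below 0.0015 m); the robot touches nothing.
It fails at once if the dial is turned past the fourth click (tip more than 91 mm from its start) (distance of dial_tip from where it was at the start of the episode above 0.091 m).
It fails at once if the handle is pinched: both its side faces pressed at once with more than 2 N (contact force between the fingers and dial_c3 above 2 N and contact force between the fingers and dial_c4 above 2 N).
It fails at once if the button is pressed before the dial is four clicks on (value of joint set_button above 0.002 m and distance of dial_tip from where it was at the start of the episode below 0.0785 m).
It fails at once if a loose thing is moved more than 15 mm or lifted (distance of any of fuse_1, fuse_2, fuse_3, pliers_blue, pilot_red from where it was at the start of the episode above 0.015 m).
It also fails if it takes over 51 s, if anything falls off the work surface, if the arm or the gripper's body presses on something with over 40 N, if the wrist force passes 120 N, or if a joint passes its speed limit or range.

ROBOT

A 6-joint arm with a two-finger parallel gripper is mounted at the origin on a cart in front of the work surface, level with it; the furniture and walls round the work are solid. World frame = base frame: x ahead of the robot, y to its left, z up, the work surface at z = 0. Lengths are in m, angles in rad, forces in N, time in s.
With the tool pointing down it reaches from about 0.35 to 0.875 m from the base axis. Payload 4.2 kg.
Tool frame: the origin (TCP) lies between the finger pads; the fingertips stand 8 mm ahead of it and the grasp point (between the pads) lies 11 mm behind it; z points along the fingers, y is the line along which they close (so a half turn about z gives the same grasp; the last joint's range is limited). The gripper opens to 85 mm and grips with 20 to 120 N. Pads are 22 mm wide; open, the fingers measure 114 mm over their backs; the gripper's body (76 mm by 85 mm) begins 54 mm behind the grasp point. The pads swing forward as they close: fully open they stand 13 mm farther back than shut.
Start: joints at [-0.934, 0.385, 0.008, 0, -1.194, -0.259], TCP at [0.231, -0.581, 0.239] pointing down, gripper open.
Joint ranges: [-3.14, 3.14], [-1.21, 2.06], [-1.07, 1.41], [-3.16, 2.05], [-2.99, -0.16], [-3.1, 3.1]. Speed limits (rad/s): [2.79, 2.79, 3.14, 3.14, 3.14, 3.14].

INTERFACE

Orientations are given as a unit quaternion [x, y, z, w].
In Python, from plant import robot gives the robot as it stands. Calls block until the motion is done:
- robot.move_pose(position, orientation): joint-space move of the TCP to a pose.
- robot.movel(position, vel=0.15, rot=None): straight line of the TCP; rot=None keeps the orientation; vel is the mean speed in m/s.
- robot.set_joints(angles): joint-space move.
- robot.gripper_to(opening, force=None): finger opening in m; force is the grip in N (None keeps the last); returns when the fingers have stopped.
- robot.sleep(seconds).
- robot.ik(position, orientation): joint angles nearest the present ones, or None.
- robot.grab_frame(name): name is "side" or "top" or "wrist"; returns a dict with "color" (420x560x3 uint8, red, green, blue), "fov_y" (degrees; the focal length in pixels is half the picture's height over the tangent of half this angle, whatever the lens; pixels are square), "cx", "cy" (the principal point, pixels), "D" ([k1, k2, p1, p2, k3] as OpenCV has them; the pictures are not rectified), "rvec" (rotation vector, rad) and "tvec" (3), from world to camera coordinates, as OpenCV has them. Camera axes: x right, y down, z forward; pixel columns grow to the right and rows downward; lengths in m; the calibration is good to about 2 mm. A picture is of the moment at which its call begins. There is no depth.
A pose or a line that the arm cannot do raises robot.Unreachable and nothing moves.
- robot.close_job(): hands the job in; it is judged then, once.
Trained networks look in a picture, given as the dict that the camera call returned (one of the last four; its "shot" number tells which), for a name from the list of things; names that differ only in an ending like _2 or _b are one class to them, and where a whole thing is asked for, a point or a joint stands for the part that bears it (a point fixed in the world has none). Each returns a list of dicts, best first, with "conf" (0 to 1); they miss things now and then, are a little off and sometimes report something else, mostly with a low value. They report only what shows in the picture. A call takes as long as a camera call.
- robot.look_for(picture, query): "pixel" ([row, column] in pixels, amid what is visible of it).
- robot.tip_of(picture, query): "pixel" ([row, column] in pixels: a listed point, or the origin of a listed thing).
Readings, each from a call of its own:
- robot.read_time(): time.
- robot.read_joint_positions(): joint angles.
- robot.read_dq(): joint speeds.
- robot.read_tau(): joint torques, N m.
- robot.read_eef_pos(): TCP position.
- robot.read_orientation(): TCP orientation.
- robot.read_ft_force(): force on the tool from outside, world axes, zero at the start.
- robot.read_torque(): the same for the moment, N m.
- robot.read_opening(): finger opening in m.
- robot.read_gripper_force(): force on a finger pad.
Only numpy, scipy, OpenCV 4.12 (cv2) and the standard library are available. Lean on these libraries where they do the work, as an engineer would, in place of code of your own. Each camera call takes 0.05 s, during which the arm holds its last target. There are 200 camera calls.

## Working session

There is one attempt and no reset: what is moved stays moved. The work goes in short steps, each a Python script; the robot and the scene stay as the last script left them, time stands still between calls to the robot, and variables do not carry over. Pictures are saved under pics/ and viewed, at most 10 in all, crops included, and the job is handed in when it is done.

```bash
mkdir -p pics; cat > h.py <<'E'
import numpy as np, cv2
from plant import robot
def cam(f):
    h=f["color"].shape[0]; fl=h/2/np.tan(np.radians(f["fov_y"])/2)
    return np.array([[fl,0,f["cx"]],[0,fl,f["cy"]],[0,0,1]]), np.array(f["D"],float)
def to_z(f,px,z):
    K,D=cam(f); R=cv2.Rodrigues(np.array(f["rvec"],float))[0]; t=np.array(f["tvec"],float)
    n=cv2.undistortPoints(np.array([[[px[1],px[0]]]],float),K,D)[0,0]
    d=R.T@np.array([n[0],n[1],1]); c=-R.T@t
    return c+d*(z-c[2])/d[2]
def proj(f,p):
    K,D=cam(f); return cv2.projectPoints(np.array(p,float).reshape(-1,3),np.array(f["rvec"],float),np.array(f["tvec"],float),K,D)[0].reshape(-1,2)
def save(f,n): cv2.imwrite(f"pics/{n}.png",f["color"][:,:,::-1])
E
python3 - <<'E'
from h import *
for c in("top","side"):
    f=robot.grab_frame(c); save(f,c+"0")
    for q,z in(("dial_axis",.06),("dial_tip",.096),("set_button_top",.082),("test_box",0)):
        for r in robot.tip_of(f,q)[:2]: print(c,q,np.round(r["pixel"],1),round(r["conf"],2),to_z(f,r["pixel"],z).round(4))
print(robot.read_time(),robot.read_orientation(),robot.read_eef_pos())
E
```

```text
top dial_axis [225.7 249. ] 0.77 [0.4732 0.1244 0.06  ]
top dial_tip [237.8 260.3] 0.86 [0.4361 0.0919 0.096 ]
top set_button_top [236.7 281.6] 0.4 [0.4418 0.0344 0.082 ]
top test_box [231.2 260.3] 0.91 [0.4661 0.0935 0.    ]
side dial_axis [230.4 285. ] 0.82 [0.4707 0.1321 0.06  ]
side dial_tip [216.4 309.6] 0.63 [0.4206 0.108  0.096 ]
side set_button_top [207.5 314.3] 0.4 [0.4421 0.0233 0.082 ]
side test_box [248.1 296. ] 0.71 [0.4571 0.0964 0.    ]
0.5 [-1.87773614e-01  9.82212334e-01  2.49822151e-05  5.18792213e-06] [ 0.23056189 -0.58088457  0.23928023]
```

View pics/top0.png

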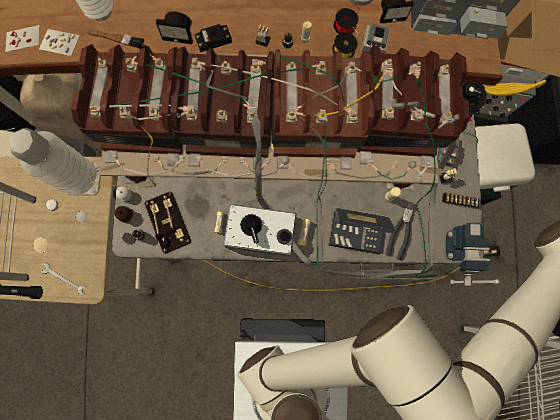

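View pics/side0.png

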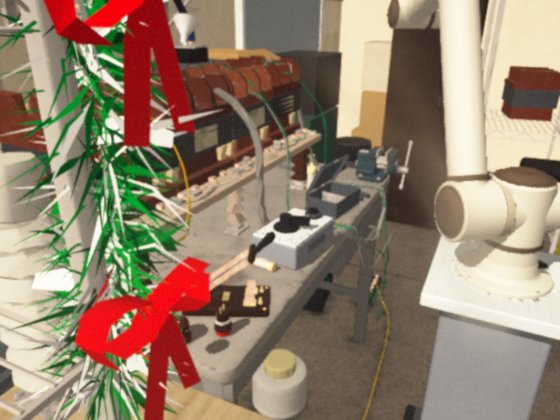

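The top view shows the box near row 230, col 260. The dial is at about (226, 250) with its pointer towards the robot and to the right, and the button is at (236, 284). The side view shows the same layout, with a grey hose behind the box. I'll look closer with the wrist camera.

```bash
python3 - <<'E'
from h import *
robot.move_pose([0.40,0.09,0.30],[0,1,0,0]); robot.gripper_to(0.0)
print(robot.read_time(),robot.read_joint_positions())
f=robot.grab_frame("wrist"); save(f,"w0")
print("cam",(-cv2.Rodrigues(np.array(f["rvec"]))[0].T@np.array(f["tvec"])).round(3))
for q,z in(("dial_axis",.06),("dial_tip",.096),("set_button_top",.082),("test_box",0)):
    for r in robot.tip_of(f,q)[:2]: print(q,np.round(r["pixel"],1),round(r["conf"],2),to_z(f,r["pixel"],z).round(4))
E
```

```text
3.7333 [ 6.21734163e-01 -3.87986195e-02 -3.65527354e-01  3.43008916e-05
 -1.24407264e+00 -2.19249243e+00]
cam [0.322 0.09  0.434]
dial_axis [234.  306.8] 0.69 [0.4789 0.124  0.06  ]
dial_tip [196.8 287.9] 0.7 [0.4203 0.0991 0.096 ]
set_button_top [214.2 231. ] 0.73 [0.4451 0.0342 0.082 ]
test_box [209.8 280.2] 0.92 [0.4672 0.091  0.    ]
```

View pics/w0.png

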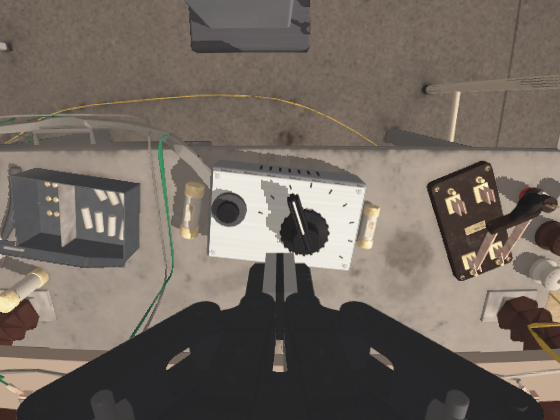

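```bash
python3 - <<'E'
from h import *
f=robot.grab_frame("wrist")
for px in((165,213),(186,366),(270,354),(254,208)): print(px,to_z(f,px,.06).round(4))
yaw=np.radians(-8)
A=np.array([.477,.124])
im=cv2.resize(f["color"][150:280,190:380,::-1],None,fx=4,fy=4,interpolation=cv2.INTER_CUBIC)
for k in range(9):
    a=yaw-np.radians(108+24*k); u=np.array([np.cos(a),np.sin(a)])
    for (r,z,c) in((.055,.096,(0,0,255)),(.055,.06,(255,0,0))):
        p=(proj(f,[*(A+r*u),z])[0]-[190,150])*4
        cv2.circle(im,tuple(int(v) for v in p),3,c,-1); cv2.putText(im,str(k),tuple(int(v)+4 for v in p),0,.5,c)
for z in(.06,.096):
    p=(proj(f,[*A,z])[0]-[190,150])*4; cv2.circle(im,tuple(int(v) for v in p),4,(0,255,0),-1)
cv2.imwrite("pics/w1.png",im)
E
```

```text
(165, 213) [0.3921 0.0124 0.06  ]
(186, 366) [0.4173 0.1931 0.06  ]
(270, 354) [0.5296 0.1867 0.06  ]
(254, 208) [ 0.5066 -0.0013  0.06  ]
```

View pics/w1.png

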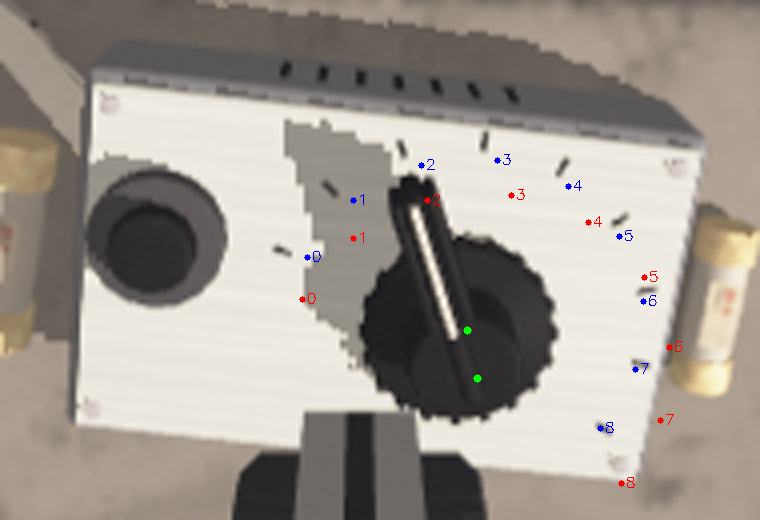

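The crop shows the pointer, with its tip at about (410, 185), lined up with tick 2, so the target is tick 6. I'll fit the axis and yaw to the ticks.

```bash
python3 - <<'E'
from h import *
from scipy.optimize import least_squares
f=robot.grab_frame("wrist")
t=np.array([(282,250),(330,187),(402,149),(485,141),(562,167),(620,220),(648,291),(638,365),(602,427)])/4.+[190,150]
P=np.array([to_z(f,(r,c),.06)[:2] for c,r in t])
def m(p):
    a=p[2]-np.radians(108+24*np.arange(9)); return p[:2]+p[3]*np.c_[np.cos(a),np.sin(a)]
s=least_squares(lambda p:(m(p)-P).ravel(),[.475,.124,-.14,.06])
A=s.x[:2]; print(s.x.round(4),np.degrees(s.x[2]),np.abs(s.fun).max())
# checks: pointer tip predicted vs network, button
a=s.x[2]-np.radians(156); tip=A+.055*np.array([np.cos(a),np.sin(a)])
print("tip",tip,proj(f,[*tip,.096]),robot.tip_of(f,"dial_tip")[0]["pixel"])
b=[to_z(f,r["pixel"],.082)[:2] for r in robot.tip_of(f,"set_button_top")[:1]]
print("btn",b,np.linalg.norm(b[0]-A), to_z(f,(150+247/4.,190+151/4.),.082))
E
```

```text
[ 0.4754  0.1206 -0.1193  0.0593] -6.837791661644691 0.000626373667147212
tip [0.42283126 0.10441876] [[292.76871504 199.04669039]] [197.2, 288.7]
btn [array([0.44538468, 0.03317354])] 0.09247510662527508 [0.44216559 0.03062223 0.082     ]
```

```bash
cat >> h.py <<'E'
A=np.array([.4754,.1206]); YAW=-6.84
def pose(k,gap=0.,r=.042,z=.084):
    a=np.radians(YAW-108-24*k); u=np.array([np.cos(a),np.sin(a)]); n=np.array([-u[1],u[0]])
    b=(a+np.pi/2)/2
    return [*(A+r*u+(.018+gap)*n),z],[np.cos(b),np.sin(b),0,0]
def push(k0,k1,vel=.03):
    for k in np.linspace(k0,k1,max(2,int(np.ceil((k1-k0)/.35))+1))[1:]:
        p,q=pose(k); robot.movel(p,vel=vel,rot=q); print(round(k,2),np.round(robot.read_ft_force(),1),round(robot.read_time(),1))
def look(n):
    f=robot.grab_frame("wrist"); save(f,n); g=robot.grab_frame("top")
    for h in(f,g):
        r=robot.tip_of(h,"dial_tip")
        if r:
            p=to_z(h,r[0]["pixel"],.096)[:2]; d=p-A
            print(r[0]["pixel"],round(r[0]["conf"],2),p.round(4),"k",round(((YAW-108-np.degrees(np.arctan2(d[1],d[0])))%360)/24,2))
E
python3 - <<'E'
from h import *
p,q=pose(2,.012,z=.2); robot.move_pose(p,q); print(robot.read_joint_positions())
p,q=pose(2,.012); robot.movel(p,vel=.1); print(robot.read_eef_pos()-p,robot.read_ft_force())
look("w2")
E
```

```text
[ 5.39321582e-01  1.22916760e-01 -4.57673173e-01  5.52991062e-05
 -9.89828157e-01 -2.40198879e-01]
[0.00040822 0.00021331 0.00050308] [-0.90671154 -0.39756463  0.65123906]
```

View pics/w2.png

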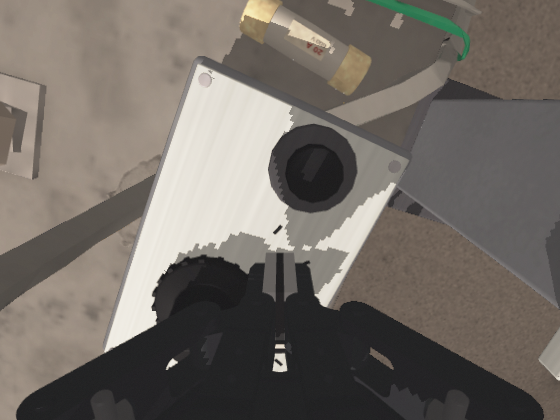

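The fingertip is down between the dial and the button, and the handle is hidden behind it. It is clear of both. Pushing now.

```bash
python3 - <<'E'
from h import *
p,q=pose(2); robot.movel(p,vel=.03); print(np.round(robot.read_ft_force(),1))
push(2,4.8)
robot.sleep(.3); p,q=pose(4.8,.015); robot.movel(p,vel=.05); look("w3")
E
```

```text
[ 0.1 -1.1  0.7]
2.35 [-0.5 -0.9  0.5] 8.3
2.7 [ 0.1  0.2 -0.2] 8.7
3.05 [-0.8 -3.  -0.2] 9.1
3.4 [-0.6 -0.4 -0.6] 9.4
3.75 [-0.1  0.1 -0.5] 9.8
4.1 [-0.8 -3.6 -1.5] 10.2
4.45 [ 1.1  0.  -0. ] 10.6
4.8 [-0.6 -0.9  0.8] 10.9
[228.3, 260.2] 0.24 [0.4618 0.0927] k 0.05
```

View pics/w3.png

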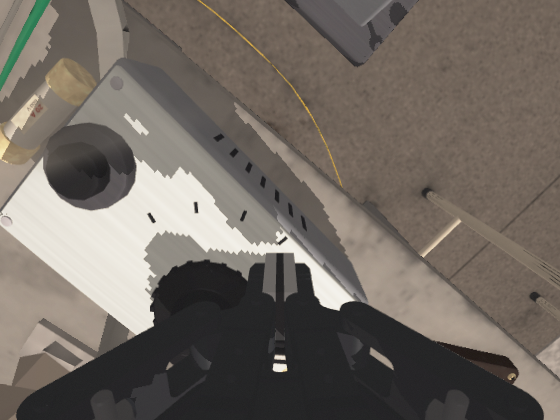

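```bash
python3 - <<'E'
from h import *
p,q=pose(4.8,.015,z=.2); robot.movel(p,vel=.2); robot.move_pose([0.40,0.09,0.30],[0,1,0,0]); look("w4"); print(robot.read_time())
i=cv2.imread("pics/w4.png")[150:280,190:380]; cv2.imwrite("pics/w4c.png",cv2.resize(i,None,fx=4,fy=4))
E
```

```text
[218.1, 343.7] 0.96 [0.4429 0.1605] k 4.83
13.4917
```

View pics/w4c.png

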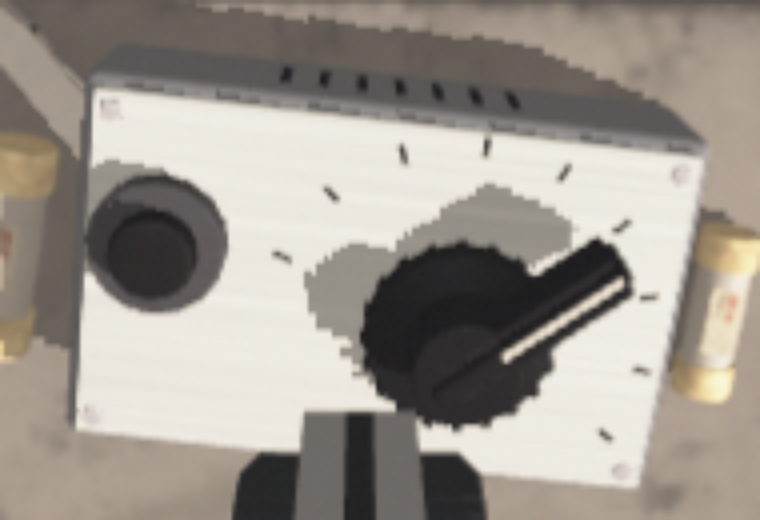

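The pointer now stands at tick 5, three clicks on. One more push to just past the half-way point will do it.

```bash
python3 - <<'E'
from h import *
p,q=pose(4.7,.015,z=.2); robot.move_pose(p,q); p,q=pose(4.7,.012); robot.movel(p,vel=.12)
p,q=pose(4.7); robot.movel(p,vel=.04)
push(4.7,5.75,.02)
robot.sleep(.3); p,q=pose(5.75,.015); robot.movel(p,vel=.05)
p,q=pose(5.75,.015,z=.2); robot.movel(p,vel=.2); robot.move_pose([0.40,0.09,0.30],[0,1,0,0]); look("w5"); print(robot.read_time())
f=robot.grab_frame("wrist")
for r in robot.tip_of(f,"set_button_top")[:1]: print("btn",r["conf"],to_z(f,r["pixel"],.082))
i=cv2.imread("pics/w5.png")[150:280,190:380]; cv2.imwrite("pics/w5c.png",cv2.resize(i,None,fx=4,fy=4))
E
```

```text
5.05 [-1.7 -2.4 -1. ] 16.2
5.4 [-0.6  0.6 -0.8] 16.7
5.75 [ 0.4  0.1 -0.4] 17.2
[235.9, 351.2] 0.73 [0.465  0.1704] k 5.97
19.45
btn 0.96 [0.44753438 0.03269945 0.082     ]
```

View pics/w5c.png

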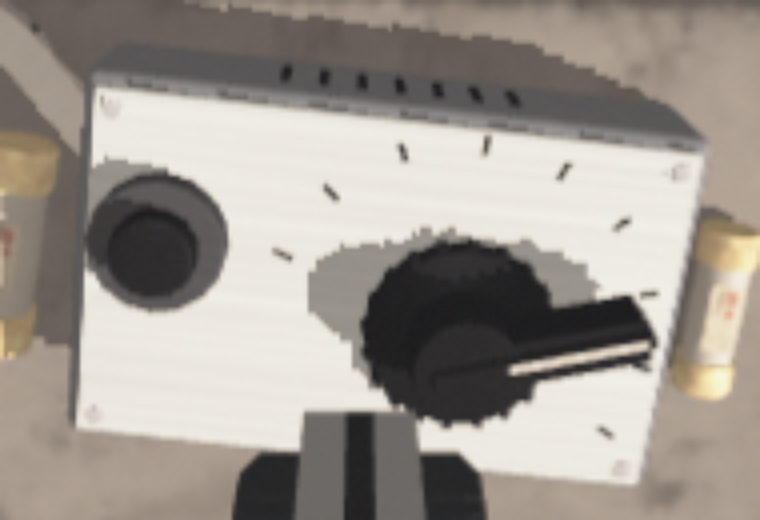

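The pointer is now at tick 6, four clicks on (k=5.97). Next, the button.

```bash
python3 - <<'E'
from h import *
B=[.4445,.032]
robot.move_pose([*B,.13],[0,1,0,0]); robot.movel([*B,.094],vel=.08)
f0=robot.read_ft_force()[2]
for z in np.arange(.091,.077,-.001):
    robot.movel([*B,z],vel=.02); F=robot.read_ft_force()[2]-f0; print(round(z,3),round(F,1),end="; ")
    if F>9: break
robot.sleep(.3); print("hold",robot.read_ft_force()[2]-f0, robot.read_eef_pos()[2])
robot.movel([*B,.13],vel=.08); robot.move_pose([0.40,0.09,0.30],[0,1,0,0]); look("w6"); print(robot.read_time())
E
```

```text
0.091 0.5; 0.09 1.3; 0.089 2.1; 0.088 2.2; 0.087 3.0; 0.086 4.9; 0.085 5.0; 0.084 4.5; 0.083 13.0; hold 13.05659830644239 0.08394026573757096
[237.0, 351.4] 0.67 [0.4656 0.1705] k 6.0
25.225
```

View pics/w6.png

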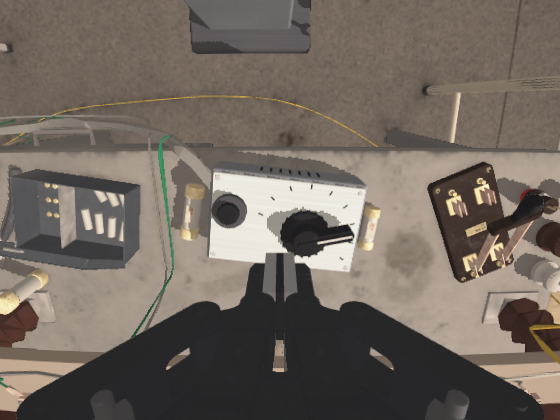

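The button bottomed out (force jumped to 13 N) and is up again at about (210, 229). The dial is still at tick 6, its tip at about (237, 351), and the fuses beside the box haven't moved. Handing in.

```bash
python3 -c "
from plant import robot
print(robot.close_job())"
```

```text
the job is handed in; nothing more can be done
None
```

I pushed the dial four clicks clockwise (tick 2 to tick 6), then pressed the button fully down and let it come up, and handed the job in about 25 s into the 51 s limit; no verdict came back.

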